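Dot-stamp the inspection tag with the stout punch

ROBOT

A 6-joint arm with a two-finger parallel gripper is mounted at the origin on the work surface. World frame = base frame: x ahead of the robot, y to its left, z up, the work surface at z = 0. Lengths are in mm, angles in rad, forces in N, time in s.
With the tool pointing down it reaches from about 350 to 775 mm from the base axis. Payload 7.3 kg.
Tool frame: the origin (TCP) lies at the very end of the fingers, on their centre line; the grasp point (between the pads) lies 19 mm behind it (bot.tcp_to_grasp is the distance from the TCP to the grasp point, in mm); z points along the fingers, y is the direction in which the jaws open and shut (so a half turn about z gives the same grasp; the last joint's range is limited). The gripper opens to 92 mm and grips with 3 to 60 N. Pads are 19 mm wide; open, the fingers measure 130 mm over their backs; the gripper's body (75 mm by 190 mm) begins 47 mm behind the grasp point.
Start: joints at [1.131, 0.342, 1.524, -0, 1.275, -0.146], TCP at [152.021, 502.528, 226.741] pointing down, gripper open.
Joint ranges: [-2.53, 2.53], [-0.77, 2.02], [0.04, 2.7], [-1, 4.14], [0.28, 2.66], [-3.11, 3.11]. Speed limits (rad/s): [2.57, 2.57, 3.14, 3.14, 3.14, 3.14].

INTERFACE

Orientations are given as [roll, pitch, yaw] about the fixed x, y, z axes, in that order (R = Rz(yaw) Ry(pitch) Rx(roll)).
In Python, from plant import bot gives the robot as it stands. The module is installed in compiled form; this text tells all that it offers.
- The arm moves only by the tool carry_out, never from a script. Its argument "motion" is a list of rows, each a list of 5 numbers: the closure, from 0 (fully open) to 1 (shut), then the shift along the tool's x, y, z in mm, then the turn about the tool's z in degrees. In form: [[claw, dx, dy, dz, spin], ...]. A call has 1 to 10 rows; each row is the pose to reach, as a shift and turn from the pose measured when the call began, along the tool's axes at that moment; what a row does not reach only later rows make up. A row lasts 1/8 s, in which the tool goes at most 62.5 mm and 10.7 degrees, less where a joint would pass 70% of its speed; a pose out of reach is approached as far as the arm can. A call with a gripper value outside its range is refused whole. The fingers move at their own pace and stop on an object; the grip force is fixed at half the most. Time passes only in rows, so rows that repeat a pose let the fingers close. It gives the time, the measured TCP pose, the force and the opening at its end, in the units of the state.
- bot.get_obs(): the state, without advancing time (a new reading comes with each control period).
- bot.capture(name): name is "scene" or "top"; returns a dict with "color" (480x640x3 uint8, red, green, blue), "depth" (480x640 float32, mm along the optical axis (not along the pixel's ray), 0 where there is no reading), "K" (3x3 intrinsics, pixels), "camera_from_world" (4x4, takes a point from world to camera coordinates). Camera axes: x right, y down, z forward; pixel columns grow to the right and rows downward; lengths in mm; the calibration is good to about 2 mm. A picture is of the moment at which its call begins.
- bot.close_job(): hands the job in, once; it reports no verdict.
The state is a dict: "time": time; "joint_positions": joint angles; "dq": joint speeds; "tau": joint torques, N m; "tool_pos": TCP position; "tcp_rot": TCP orientation; "contact_force": force on the tool from outside, world axes, zero at the start; "moment": the same for the moment, N m; "grip_width": finger opening in mm.
Only numpy, scipy, OpenCV 4.12 (cv2) and the standard library are available. Lean on these libraries where they do the work, as an engineer would, in place of code of your own. Each camera call takes 0.05 s, during which the arm holds its last target.

TASK

Take the stout, evenly thick punch out of the tool rack and press its nose squarely into the middle of the soft aluminium tag on the marking block: a steady press of about 15 N for about a second, never more than 25 N, so that the tag's middle is pushed fully in. Then lift it straight off without letting it skid off the middle, and stand the punch back, nose down, in the rack hole it came from. Touch the block with nothing but the punch's nose on the tag, and leave the other tools and parts where they are.

Things in the scene. Friction and masses are not known exactly. Their poses are not given: they have to be found in the camera images.
- punch: the stout steel punch, loose, about 0.3 kg: a round bar 22 mm thick and 120 mm long, of even thickness up to its flat top (slightly bevelled), narrowing only over the lowest 16 mm to a flat nose 8 mm wide. It stands nose down in one of the three rack holes (any of them), 75 mm of it above the rack. Origin: centre of the flat nose (the working end); z points along the bar to its top
- rack: the fixed dark wooden tool rack, a block 60 mm (its x) by 190 mm (its y) by 55 mm high, on the bench; yaw varies, and it may be on either side. Three square vertical holes, 24 by 24 mm and 45 mm deep with a chamfered mouth, at -65, 0 and +65 mm along its y, on its middle line; a tool in a hole stands on the hole's floor 10 mm above the bench. Origin: centre of its underside; z up
- tag (a point): the point in the tag's middle at the level of the block's top face (40 mm above the bench), not at the tag's own height. The tag's level face stands 12 to 28 mm above this point: how much differs each time and is not measured, so feel for it
- block: the fixed grey marking block, 100 mm (x) by 80 mm (y) by 40 mm high, with a foot of 130 by 110 by 12 mm; yaw varies. On its middle lie a round black rubber pad 42 mm wide, its thickness not always the same, and the round aluminium tag, 32 mm wide, whose soft middle disc, 20 mm wide, is flush with its rim. Origin: centre of its underside; z up
- dot (a joint): how far the tag's soft middle is pushed in: 0 at the start, 0.002 m fully in (reading too noisy to steer by). It gives way at about 6 N and stays where it is pushed; beyond that the rubber pad under the tag gives springily, about 12 N per mm for 4 mm, then hard
- drift: bystander: a steel drift pin 110 mm long in another rack hole, 22 mm thick in its lower 60 mm, above that a slim 10 mm pin. Origin: its nose, in the hole
- chisel: bystander: a cold chisel 126 mm long in another rack hole, 22 mm thick below, with a flat blade 30 mm wide and 8 mm thick upwards. Origin: its nose, in the hole
- bearing: bystander: a steel sealed bearing 62 mm across and 16 mm high, on the bench. Origin: centre of its underside
- nut: bystander: a dark wheel nut 28 mm across and 35 mm high, on the bench. Origin: centre of its underside

How it is judged:
By the outcome, as a careful person would: the job done as asked, in the order asked, and still so for the second after the job is handed in, with the robot touching nothing.
It also fails if it takes over 61 s, if anything falls off the work surface, if the arm or the gripper's body presses on something with over 40 N, if the wrist force passes 120 N, or if a joint passes its speed limit or range.

## Working session

There is one attempt and no reset: what is moved stays moved. The work goes in short steps, Python scripts to look and compute and a tool call to move; the robot and the scene stay as the last step left them, time stands still between calls to the robot, and variables do not carry over. Pictures are saved under pics/ and viewed, and the job is handed in when it is done.

Besides the shell and the picture viewer there is one more tool, called after "Request:" by a JSON object that holds its "fn" and its "kwargs". carry_out: Moves the arm, as the interface text tells. Its arguments: {"type":"object","properties":{"motion":{"type":"array","items":{"type":"array","items":{"type":"number"}}}},"required":["motion"]}

```bash
mkdir -p pics; ls; python3 - <<'E'
from plant import bot
import cv2,numpy as np
print(bot.get_obs())
for n in("scene","top"):
    c=bot.capture(n); cv2.imwrite(f"pics/{n}0.png",c["color"][:,:,::-1]); np.savez(f"/tmp/{n}0.npz",**c)
    print(n,c["K"],c["camera_from_world"])
E
```

```text
pics
{'time': 0.0, 'joint_positions': array([ 1.13098383e+00,  3.42713776e-01,  1.52504397e+00, -7.27127004e-06,
        1.27539841e+00, -1.46011288e-01]), 'dq': array([-0.00102049,  0.00016077, -0.0007889 , -0.00018442,  0.00020963,
        0.00029869]), 'tau': array([-5.43943825e-04, -4.31248355e+01, -2.44217777e+01,  7.19388644e-02,
        5.59698092e-02, -1.19373485e-04]), 'tool_pos': array([151.84169372, 502.12328153, 226.04020667]), 'tcp_rot': array([-3.14004478e+00, -2.20599527e-04,  2.84779340e+00]), 'contact_force': array([-0.26424999, -0.90944081, -0.31873816]), 'moment': array([-0.00509609, -0.00172165, -0.02353608]), 'grip_width': 92.116483943905}
scene [[494.47975593   0.         318.23096264]
 [  0.         494.47975593 237.70874516]
 [  0.           0.           1.        ]] [[-5.85596371e-01  8.10537825e-01  1.02627736e-02  3.41532581e+02]
 [ 4.92999995e-01  3.66174874e-01 -7.89219214e-01 -2.50900876e+02]
 [-6.43449995e-01 -4.57104360e-01 -6.14025821e-01  1.17123735e+03]
 [ 0.00000000e+00  0.00000000e+00  0.00000000e+00  1.00000000e+00]]
top [[499.18276378   0.         322.98443573]
 [  0.         499.18276378 235.35873966]
 [  0.           0.           1.        ]] [[ 1.56878753e-02 -9.99870009e-01 -3.72233286e-03  8.42980610e+00]
 [-9.89608446e-01 -1.49944926e-02 -1.43004509e-01  6.11434951e+02]
 [ 1.42930105e-01  5.92708893e-03 -9.89715037e-01  6.53795790e+02]
 [ 0.00000000e+00  0.00000000e+00  0.00000000e+00  1.00000000e+00]]
```

View pics/scene0.png

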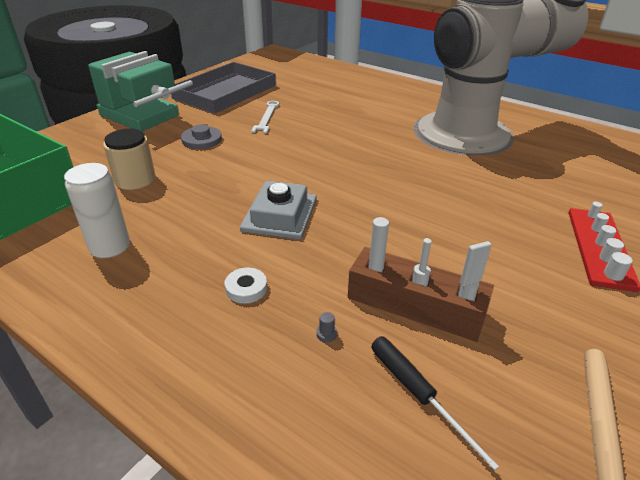

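View pics/top0.png

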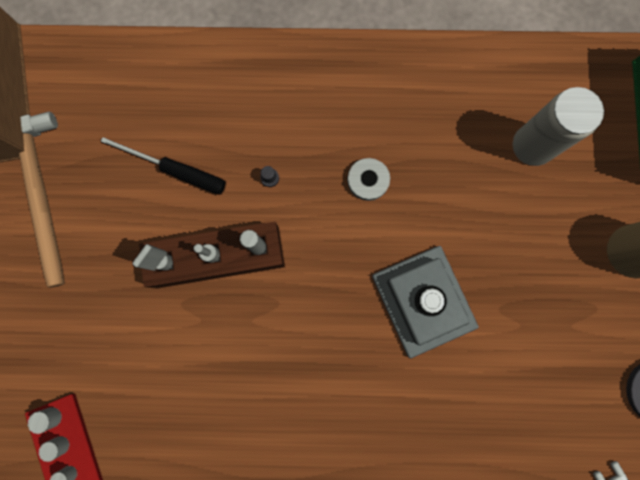

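```bash
python3 - <<'E'
import cv2,numpy as np
def crop(n,x,y,w,h,s,o):
    c=np.load(f"/tmp/{n}0.npz")["color"][y:y+h,x:x+w,::-1]
    cv2.imwrite(f"pics/{o}.png",cv2.resize(c,None,fx=s,fy=s,interpolation=cv2.INTER_CUBIC))
crop("top",120,210,180,90,4.4,"c_top_rack")
crop("top",360,235,130,130,4.5,"c_top_block")
crop("scene",340,200,165,150,4,"c_sc_rack")
crop("scene",230,165,100,80,7,"c_sc_block")
for n in("scene","top"):
    d=np.load(f"/tmp/{n}0.npz")["depth"]; print((d>0).mean())
E
```

```text
0.9961751302083334
0.9959407552083334
```

View pics/c_top_rack.png

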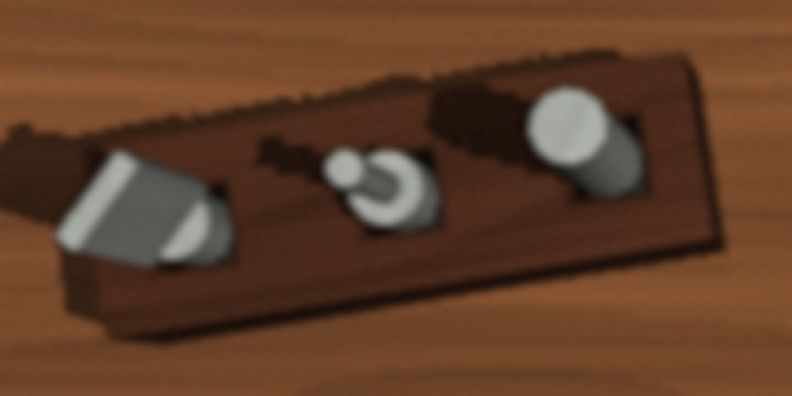

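View pics/c_top_block.png

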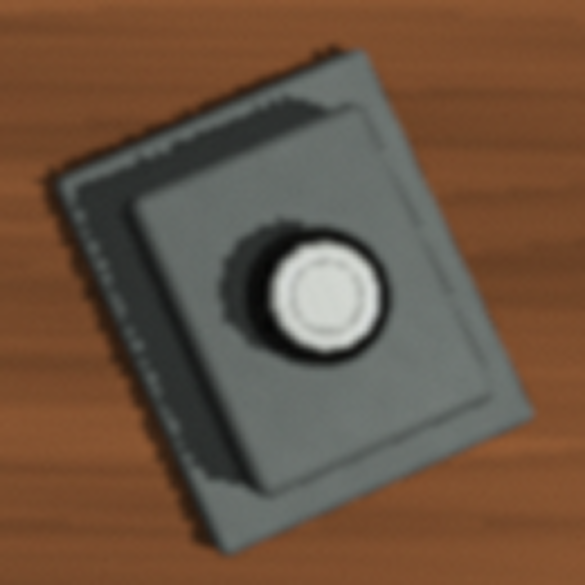

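View pics/c_sc_rack.png

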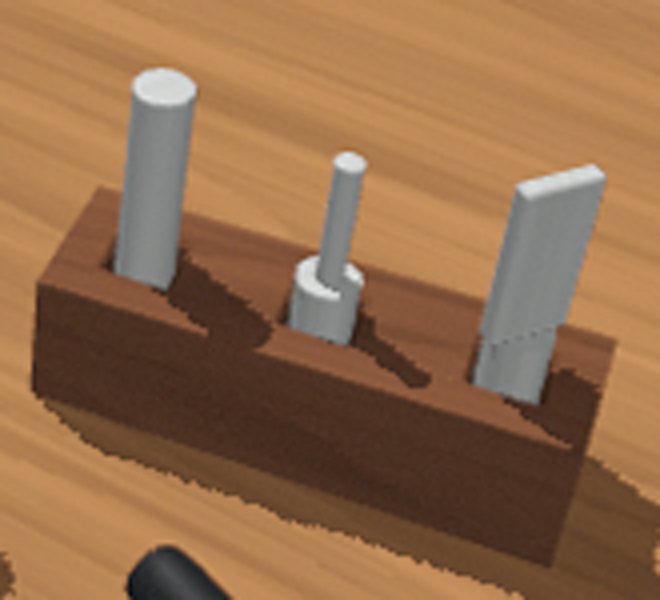

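View pics/c_sc_block.png

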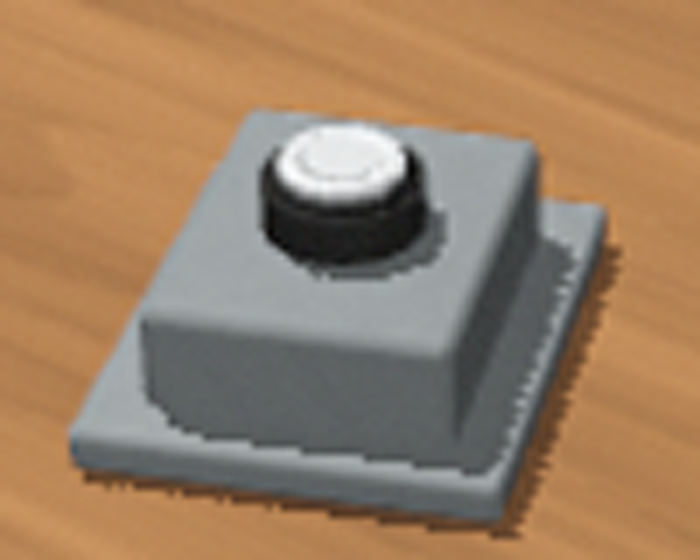

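```bash
cat > h.py <<'E'
import cv2,numpy as np
def load(n,i=0): return dict(np.load(f"/tmp/{n}{i}.npz"))
def px(x,y,s,u,v): return np.array([x+(u+.5)/s-.5,y+(v+.5)/s-.5])
def tri(pa,pb,A,B):
    Pa=A["K"]@A["camera_from_world"][:3];Pb=B["K"]@B["camera_from_world"][:3]
    X=cv2.triangulatePoints(Pa,Pb,np.array(pa,float),np.array(pb,float)).ravel();X=X[:3]/X[3]
    for P,p in((Pa,pa),(Pb,pb)):
        q=P@np.r_[X,1]; print("   resid",np.round(q[:2]/q[2]-p,2),end="")
    print();return X
def ray(p,C,z):
    T=C["camera_from_world"];R=T[:3,:3];o=-R.T@T[:3,3]
    d=R.T@np.linalg.inv(C["K"])@np.r_[p,1];return o+d*(z-o[2])/d[2]
def dep(p,C):
    u,v=np.round(p).astype(int);d=C["depth"][v-1:v+2,u-1:u+2];d=np.median(d)
    T=C["camera_from_world"];R=T[:3,:3];return R.T@(d*np.linalg.inv(C["K"])@np.r_[p,1]-T[:3,3])
def proj(X,C):
    q=C["K"]@C["camera_from_world"][:3]@np.r_[X,1];return q[:2]/q[2]
E
python3 - <<'E'
from h import *
S,T=load("scene"),load("top")
def blob(C,x,y,w,h,th):
    g=cv2.cvtColor(C["color"],cv2.COLOR_RGB2GRAY)[y:y+h,x:x+w]
    n,l,st,ce=cv2.connectedComponentsWithStats((g>th).astype(np.uint8))
    k=1+np.argmax(st[1:,4]);return ce[k]+[x,y],st[k]
a=blob(S,264,175,30,25,190);b=blob(T,415,285,35,32,190);print(a,b)
print("tag",tri(a[0],b[0],S,T),dep(a[0],S),dep(b[0],T))
pa=px(340,200,4,164,87);pb=px(120,210,4.4,567,126);print(pa,pb)
print("punchtop",tri(pa,pb,S,T),dep(pa,S),dep(pb,T))
pa=px(340,200,4,349,162);pb=px(120,210,4.4,345,168)
print("drifttop",tri(pa,pb,S,T),dep(pb,T))
# rack corners z=55: top view
for u,v in((688,60),(718,243),(105,335)): print("rack top corner",ray(px(120,210,4.4,u,v),T,55))
for u,v in((101,188),(38,284),(615,342),(580,445)): print("rack corner scene",ray(px(340,200,4,u,v),S,55))
# hole opening corners, punch (top view)
for u,v in((636,118),(642,196),(575,198),(430,152),(438,228),(365,234),(228,262),(222,188)): print("hole",ray(px(120,210,4.4,u,v),T,55))
# chisel blade top ends
for u,v in((122,155),(68,240)): print("chis",ray(px(120,210,4.4,u,v),T,136))
# block top corners z=40
for u,v in((135,203),(352,105),(492,397),(268,493)): print("blk",ray(px(360,235,4.5,u,v),T,40))
for u,v in((250,112),(537,148),(445,355),(143,320)): print("blkS",ray(px(230,165,7,u,v),S,40))
E
```

```text
(array([278.26056338, 187.31690141]), array([  6,   8,  18,  10, 142], dtype=int32)) (array([432.12149533, 300.15264798]), array([  7,   5,  21,  22, 321], dtype=int32))
   resid [-0.1  -0.02]   resid [-0.11  0.07]
tag [ 523.38046527 -129.68927078   59.57790058] [ 521.97729785 -130.67457379   58.46844605] [ 523.50608884 -130.13906628   58.14943798]
[380.625 221.375] [248.47727273 238.25      ]
   resid [-0.09 -0.  ]   resid [-0.09  0.05]
punchtop [593.68121799 108.39445612 130.83528644] [592.53277141 107.95491078 129.97207017] [593.87182542 108.44348225 129.86023296]
   resid [-0.11  0.  ]   resid [-0.1   0.05]
drifttop [582.08556188 171.90987117 121.4694635 ] [582.25802854 172.03912619 120.49578841]
rack top corner [625.54574012  82.95597946  55.        ]
rack top corner [568.17440074  71.97467045  55.        ]
rack top corner [536.83875345 260.3597619   55.        ]
rack corner scene [568.57381962  74.55460092  55.        ]
rack corner scene [627.67107308  84.97001748  55.        ]
rack corner scene [535.42658107 259.45679387  55.        ]
rack corner scene [589.10282365 267.625629
[... 155 characters left out ...]
hole [595.233119  162.6378521  55.       ]
hole [571.50216171 159.05875757  55.        ]
hole [569.28743336 181.64957467  55.        ]
hole [559.94152831 223.70600518  55.        ]
hole [582.95404275 226.9404493   55.        ]
chis [583.13201037 229.59194722 136.        ]
chis [559.50753038 242.82878063 136.        ]
blk [551.02750862 -75.51587589  40.        ]
blk [ 582.39100568 -142.87098703   40.        ]
blk [ 493.79589155 -183.90752245   40.        ]
blk [ 464.07917362 -115.44749553   40.        ]
blkS [ 495.94416736 -183.99441423   40.        ]
blkS [ 464.95216297 -112.7487232    40.        ]
blkS [552.35779483 -74.46550067  40.        ]
blkS [ 584.37597578 -141.91233314   40.        ]
```

```bash
cat >> h.py <<'E'
from scipy.spatial.transform import Rotation as Ro
def to(target,yaw=None):
    from plant import bot
    o=bot.get_obs();R=Ro.from_euler("xyz",o["tcp_rot"]).as_matrix()
    d=R.T@(np.array(target)-o["tool_pos"])
    print("t",o["time"],"pos",np.round(o["tool_pos"],2),"rot",np.round(o["tcp_rot"],4),"F",np.round(o["contact_force"],2),"w",round(o["grip_width"],2))
    s=0 if yaw is None else -np.degrees((yaw-o["tcp_rot"][2]+np.pi)%(2*np.pi)-np.pi)
    print("shift",np.round(d,2),"spin",round(s,2))
E
python3 -c "
from h import *
to([593,108.2,226],1.736)"
```

```text
t 0.1 pos [151.86 502.2  226.13] rot [-3.1403e+00 -2.0000e-04  2.8478e+00] F [ 0.25 -0.18  0.37] w 91.76
shift [-5.3633e+02 -2.4937e+02  3.7000e-01] spin 63.7
```

Request:
{"fn": "carry_out", "kwargs": {"motion": [[0,-54,-25,0,6.4],[0,-107,-50,0,12.7],[0,-161,-75,0,19.1],[0,-215,-100,0,25.5],[0,-268,-125,0,31.9],[0,-322,-150,0,38.2],[0,-375,-175,0,44.6],[0,-429,-200,0,51],[0,-483,-225,0,57.3],[0,-536.3,-249.4,0,63.7]]}}

```text
time: 1.35
tool_pos: [594.1, 106.6, 225.9]
tcp_rot: [-3.14, 0.001, 1.732]
contact_force: [-0.1, 0.8, 0.4]
grip_width: 92.1
```

```bash
python3 -c "
from h import *
from plant import bot
to([593,108.2,140],1.736)
for n in('scene','top'):
    c=bot.capture(n); cv2.imwrite(f'pics/{n}1.png',c['color'][:,:,::-1]); np.savez(f'/tmp/{n}1.npz',**c)
to([593,108.2,140],1.736)
"
```

```text
t 1.35 pos [594.05 106.61 225.95] rot [-3.1401e+00  9.0000e-04  1.7321e+00] F [-0.06  0.85  0.43] w 92.12
shift [ 1.81 -0.66 85.95] spin -0.22
t 1.45 pos [596.06 103.7  224.83] rot [-3.1406e+00  2.6000e-03  1.7287e+00] F [-0.19 -0.36 -0.97] w 91.76
shift [ 5.15 -2.23 84.82] spin -0.42
```

View pics/scene1.png

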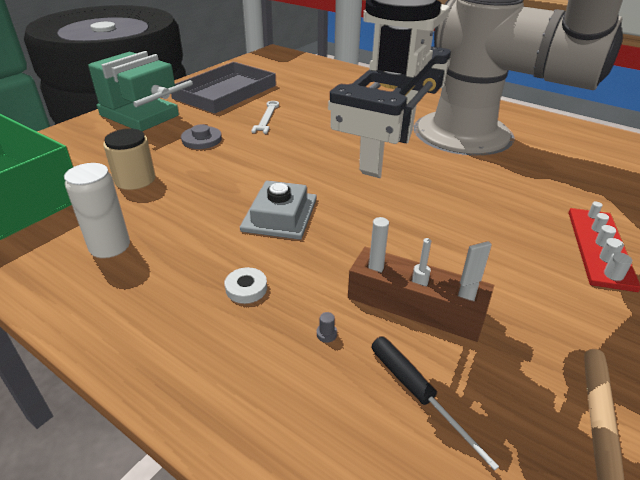

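View pics/top1.png

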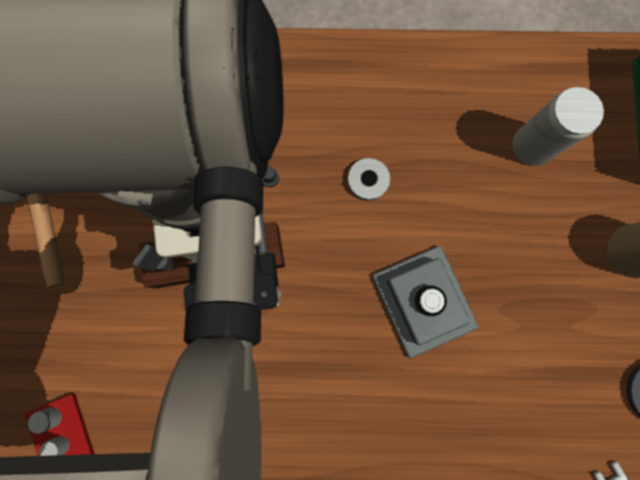

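Request:
{"fn": "carry_out", "kwargs": {"motion": [[0,4,-2,0,-0.3],[0,4,-2,20,-0.3],[0,4,-2,45,-0.3],[0,4,-2,60,-0.3],[0,4,-2,65,-0.3],[0,4,-2,65,-0.3],[0,4,-2,65,-0.3]]}}

```text
time: 2.33
tool_pos: [593.9, 107.3, 160.8]
tcp_rot: [3.141, 0.003, 1.734]
contact_force: [-0.2, 0.5, 0.0]
grip_width: 91.5
```

```bash
python3 -c "
from h import *
to([593,108.2,76],1.736)
"
```

```text
t 2.325 pos [593.86 107.29 160.76] rot [3.1410e+00 2.8000e-03 1.7341e+00] F [-0.22  0.53  0.03] w 91.51
shift [ 1.27 -0.76 84.76] spin -0.11
```

Request:
{"fn": "carry_out", "kwargs": {"motion": [[0,1,-0.8,10,0],[0,1,-0.8,35,0],[0,1,-0.8,60,0],[0,1,-0.8,78,0],[0,1,-0.8,85,0],[0,1,-0.8,85,0],[0,1,-0.8,85,0]]}}

```text
time: 3.2
tool_pos: [593.6, 108.0, 76.6]
tcp_rot: [3.139, 0.003, 1.734]
contact_force: [-0.4, 0.5, -0.2]
grip_width: 92.1
```

```bash
python3 -c "
from h import *
from plant import bot
to([593,108.2,76],1.736)
for n in('scene',):
    c=bot.capture(n); np.savez(f'/tmp/{n}2.npz',**c)
    cv2.imwrite('pics/s2.png',cv2.resize(c['color'][120:360,290:530,::-1],None,fx=2.5,fy=2.5,interpolation=2))
"
```

```text
t 3.2 pos [593.57 107.95  76.63] rot [3.1394e+00 2.9000e-03 1.7340e+00] F [-0.4   0.53 -0.16] w 92.11
shift [ 0.34 -0.52  0.62] spin -0.11
```

View pics/s2.png

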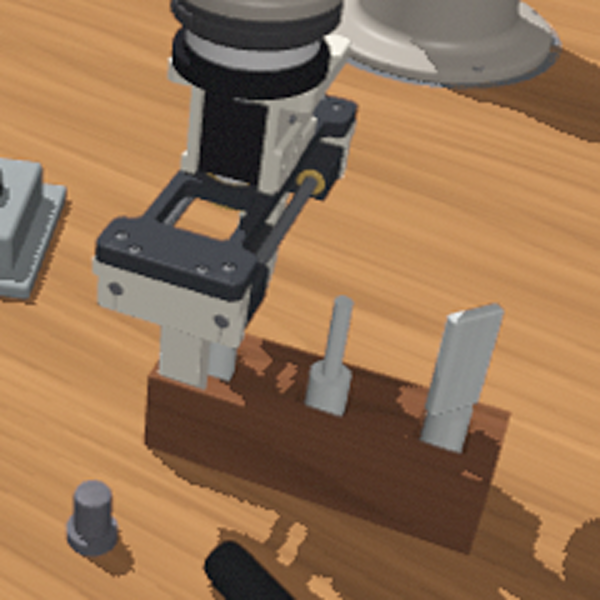

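Request:
{"fn": "carry_out", "kwargs": {"motion": [[0.5,0,0,0,0],[1,0,0,0,0],[1,0,0,0,0],[1,0,0,0,0],[1,0,0,0,0],[1,0,0,0,0],[1,0,0,0,0],[1,0,0,0,0]]}}

```text
time: 4.25
tool_pos: [593.6, 108.0, 76.7]
tcp_rot: [3.139, 0.003, 1.734]
contact_force: [0.6, -0.5, 0.1]
grip_width: 21.4
```

```bash
python3 -c "
from h import *
to([593,108.2,140],1.736)
"
```

```text
t 4.25 pos [593.57 107.96  76.65] rot [3.1393e+00 3.0000e-03 1.7341e+00] F [ 0.58 -0.52  0.13] w 21.44
shift [  0.14  -0.38 -63.35] spin -0.11
```

Request:
{"fn": "carry_out", "kwargs": {"motion": [[1,0,0,-3,0],[1,0,0,-12,0],[1,0,0,-25,0],[1,0,0,-40,0],[1,0,0,-58,0],[1,0,0,-74,0],[1,0,0,-82,0],[1,0,0,-85,0],[1,0,0,-85,0],[1,0,0,-85,0]]}}

```text
time: 5.5
tool_pos: [593.0, 108.2, 160.9]
tcp_rot: [3.141, 0.003, 1.734]
contact_force: [0.4, 0.8, -2.7]
grip_width: 21.3
```

```bash
cat > look.py <<'E'
import sys
from h import *
from plant import bot
i=sys.argv[1]; x0,y0,x1,y1=map(int,sys.argv[2:6])
c=bot.capture('scene'); np.savez(f'/tmp/scene{i}.npz',**c)
s=min(800/(x1-x0),600/(y1-y0))
cv2.imwrite(f'pics/s{i}.png',cv2.resize(c['color'][y0:y1,x0:x1,::-1],None,fx=s,fy=s,interpolation=2));print("scale",s)
c=bot.capture('top'); np.savez(f'/tmp/top{i}.npz',**c)
cv2.imwrite(f'pics/t{i}.png',c['color'][:,:,::-1])
E
python3 look.py 3 300 100 460 300; python3 -c "
from h import *
to([523.2,-129.8,165],None)
"
```

```text
scale 3.0
t 5.6 pos [593.06 108.18 161.07] rot [3.1404e+00 2.8000e-03 1.7341e+00] F [-0.19  0.61 -2.84] w 21.52
shift [-223.46 -107.63   -3.43] spin 0
```

View pics/s3.png

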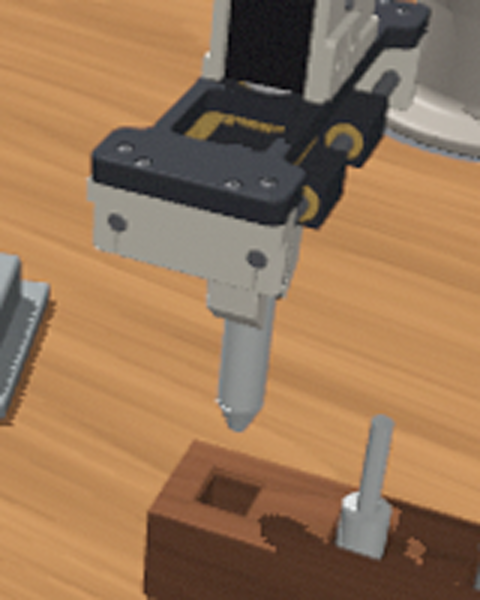

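View pics/t3.png

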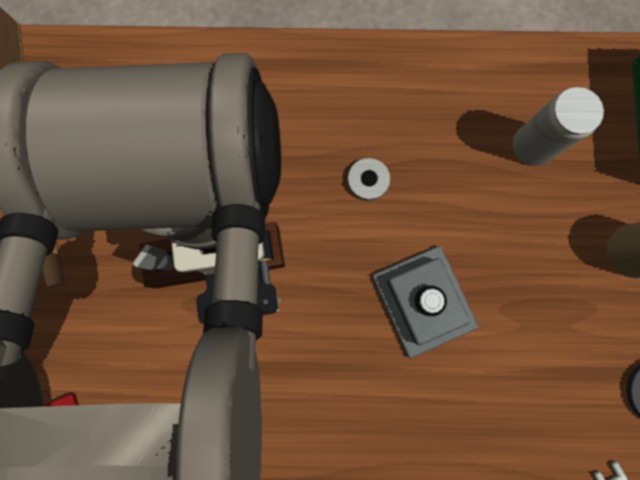

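```bash
python3 - <<'E'
from h import *
S=load("scene",3)
c=S["color"][160:280,350:410,::-1]
cv2.imwrite("pics/s3c.png",cv2.resize(c,None,fx=5,fy=5,interpolation=2))
for p in ([593.06,108.18,94.4],[593.06,108.18,110.4],[593.06,108.18,141]):
    print(proj(p,S),proj(p,S)*5-np.array([350,160])*5+2)
E
```

```text
[378.31165873 242.48394537] [143.55829367 414.41972683]
[379.3102584  233.26743692] [148.55129201 368.3371846 ]
[381.3036886  214.86920701] [158.518443   276.34603505]
```

View pics/s3c.png

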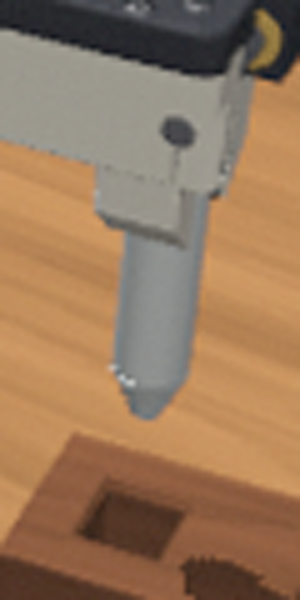

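Request:
{"fn": "carry_out", "kwargs": {"motion": [[1,-12,-6,0,0],[1,-45,-22,0,0],[1,-90,-43,0,0],[1,-135,-65,0,0],[1,-175,-84,0,0],[1,-205,-99,0,0],[1,-219,-105.5,0,0],[1,-223.5,-107.6,0,0],[1,-223.5,-107.6,0,0],[1,-223.5,-107.6,0,0]]}}

```text
time: 6.85
tool_pos: [523.5, -128.9, 161.5]
tcp_rot: [3.14, 0.003, 1.735]
contact_force: [0.4, -1.3, -3.4]
grip_width: 21.4
```

```bash
python3 look.py 4 220 120 340 210; python3 -c "
from h import *
to([523.2,-129.8,130],1.736)
"
```

```text
scale 6.666666666666667
t 6.95 pos [ 523.46 -129.    161.53] rot [3.1404e+00 2.7000e-03 1.7354e+00] F [-0.91  0.55 -2.61] w 21.39
shift [-0.66 -0.43 31.53] spin -0.04
```

View pics/s4.png

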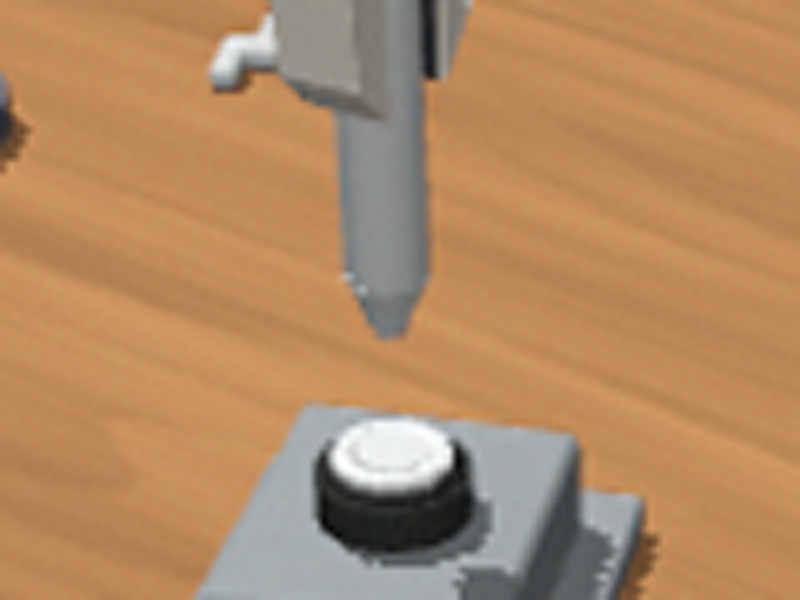

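View pics/t4.png

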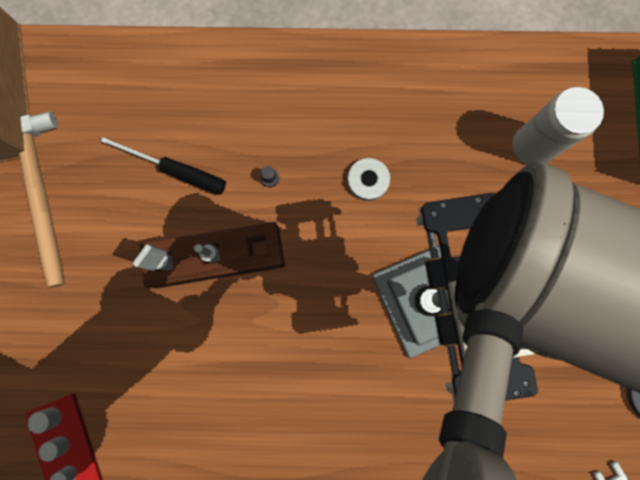

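```bash
python3 - <<'E'
from h import *
S=load("scene",4);s=800/120
def pc(p): q=proj(p,S);return np.round((q+.5-[220,120])*s-.5,1)
for z in (95,111,135): print(z,pc([523.46,-129,z-0.1]))
print("tag",pc([523.2,-129.8,59.2]), "tag disc edges")
# what xy does crop tag (392,453) at z=59 and nose (391,334) at z=95 mean
for n,p,z in(("tag",(392,455),59.2),("nose",(391,335),95)):
    print(n,ray(px(220,120,s,*p),S,z))
for d in([1,0,0],[0,1,0]): print(pc(np.array([523.46,-129,95])+d)-pc([523.46,-129,95]))
g=cv2.cvtColor(S["color"],cv2.COLOR_RGB2GRAY)[:, :].astype(int)
for v in (150,155,158,164,166,168,169,170): print(v,g[v,266:290])
print(np.round(g[180:196,266:292]))
E
```

```text
95 [387.  333.7]
111 [384.4 277.9]
135 [380.4 191.6]
tag [390.7 452.3] tag disc edges
tag [ 524.01751807 -128.69950503   59.2       ]
nose [ 523.46876849 -127.66361666   95.        ]
[-2.5  1.6]
[3.1 1.2]
150 [148 148 146 145 143 126 128 136 140 142 142 142 140 136 132 127 116 113
 134 156 151 150 148 147]
155 [150 150 151 151 151 137 128 135 141 140 143 142 139 137 132 128 120 109
 120 145 144 143 143 144]
158 [149 149 151 154 152 140 124 133 140 141 141 142 139 136 132 127 118 109
 123 150 149 148 146 146]
164 [153 152 153 152 152 156 151 130 128 123 125 129 129 121 114 107 112 140
 153 153 152 153 151 150]
166 [150 151 152 153 152 152 153 146 118 110 116 117 118 116 111 119 145 157
 154 150 151 151 152 153]
168 [152 153 154 153 151 150 151 153 147 121 117 121 121 118 113 133 157 157
 161 160 160 158 156 153]
169 [146 149 151 153 153 153 151 153 150 145 127 118 119 112 110 140 153 155
 155 156 158 161 160 157]
170 [142 143 144 147 149 151 153 153 154 151 136 124 128 126 127 150 151 151
 152 152 153 158 159 158]
[[156 161 159 151 148 150 157 155 156 157 158 158 158 156 158 157 158 1
[... 973 characters left out ...]
33 218 243
  243 244 234 183  25  34  96 161]
 [164  76  46  84 179 240 254 249 233 220 218 212 225 225 221 214 229 247
  239 204 170 105  25  41  93 156]
 [163  73  47  46 101 168 207 234 250 245 254 246 246 246 244 237 224 215
  194 152  83  38  35  29  89 152]
 [163  72  50  38  49  83 134 180 195 201 218 211 208 208 206 194 181 168
  146  84  37  28  38  45  83 153]
 [165  91  44  54  42  44  67  95 103 122 150 146 144 143 138 112 101  81
   77  34  27  38  52  39  63 137]
 [165  94  30  46  53  45  36  35  46  55  70  69  63  63  60  52  44  33
   34  27  35  38  34  27  39 119]
 [164  94  21  30  40  47  51  50  45  40  33  30  27  29  25  36  29  37
   54  43  36  28  30  22  33  80]]
```

Request:
{"fn": "carry_out", "kwargs": {"motion": [[1,-0.7,-0.4,2,0],[1,-0.7,-0.4,10,0],[1,-0.7,-0.4,19,0],[1,-0.7,-0.4,26,0],[1,-0.7,-0.4,30,0],[1,-0.7,-0.4,31.5,0],[1,-0.7,-0.4,31.5,0],[1,-0.7,-0.4,31.5,0]]}}

```text
time: 7.95
tool_pos: [523.4, -129.9, 130.3]
tcp_rot: [3.14, 0.003, 1.735]
contact_force: [0.4, -0.1, -3.0]
grip_width: 21.5
```

```bash
python3 look.py 5 240 130 320 190; python3 -c "
from h import *
to([523.2,-129.8,126],1.736)
S=load('scene',5)
print(proj([523.2,-129.8,130-66.65],S))
"
```

```text
scale 10.0
t 8.05 pos [ 523.34 -129.86  130.26] rot [3.1400e+00 2.9000e-03 1.7355e+00] F [-0.56 -0.17 -3.16] w 21.4
shift [ 0.1  -0.14  4.26] spin -0.03
[278.08982034 185.37606261]
```

View pics/s5.png

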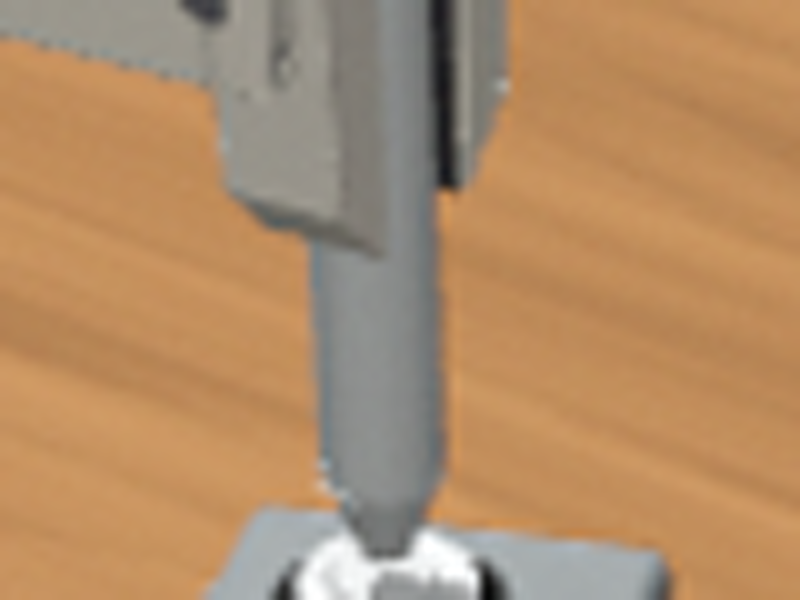

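Request:
{"fn": "carry_out", "kwargs": {"motion": [[1,0,0,0.8,0],[1,0,0,1.6,0],[1,0,0,2.4,0],[1,0,0,2.4,0]]}}

```text
time: 8.55
tool_pos: [523.3, -129.8, 127.8]
tcp_rot: [3.14, 0.003, 1.735]
contact_force: [0.6, 0.3, -3.2]
grip_width: 21.6
```

Request:
{"fn": "carry_out", "kwargs": {"motion": [[1,0,0,0.5,0],[1,0,0,1,0],[1,0,0,1,0]]}}

```text
time: 8.93
tool_pos: [523.3, -129.9, 126.7]
tcp_rot: [3.14, 0.003, 1.735]
contact_force: [-0.2, 0.7, -2.9]
grip_width: 21.8
```

Request:
{"fn": "carry_out", "kwargs": {"motion": [[1,0,0,0.5,0],[1,0,0,1,0],[1,0,0,1,0]]}}

```text
time: 9.3
tool_pos: [523.3, -129.8, 125.7]
tcp_rot: [3.14, 0.003, 1.735]
contact_force: [0.1, 0.0, -2.8]
grip_width: 21.3
```

Request:
{"fn": "carry_out", "kwargs": {"motion": [[1,0,0,0.5,0],[1,0,0,0.8,0],[1,0,0,0.8,0]]}}

```text
time: 9.68
tool_pos: [523.3, -129.9, 125.1]
tcp_rot: [3.14, 0.003, 1.735]
contact_force: [-0.7, -0.4, -0.7]
grip_width: 21.6
```

Request:
{"fn": "carry_out", "kwargs": {"motion": [[1,0,0,0.5,0],[1,0,0,0.8,0],[1,0,0,0.8,0]]}}

```text
time: 10.05
tool_pos: [523.4, -129.9, 124.6]
tcp_rot: [3.14, 0.003, 1.735]
contact_force: [-0.8, 0.1, 1.9]
grip_width: 21.3
```

Request:
{"fn": "carry_out", "kwargs": {"motion": [[1,0,0,0.5,0],[1,0,0,0.8,0],[1,0,0,0.8,0]]}}

```text
time: 10.42
tool_pos: [523.4, -129.9, 123.8]
tcp_rot: [3.14, 0.003, 1.735]
contact_force: [-2.5, 0.2, 2.6]
grip_width: 21.6
```

Request:
{"fn": "carry_out", "kwargs": {"motion": [[1,0,0,0.5,0],[1,0,0,0.8,0],[1,0,0,0.8,0]]}}

```text
time: 10.8
tool_pos: [523.4, -129.9, 122.9]
tcp_rot: [3.14, 0.003, 1.735]
contact_force: [-1.6, 0.4, 3.0]
grip_width: 21.4
```

Request:
{"fn": "carry_out", "kwargs": {"motion": [[1,0,0,0.4,0],[1,0,0,0.6,0],[1,0,0,0.6,0]]}}

```text
time: 11.18
tool_pos: [523.5, -129.9, 122.5]
tcp_rot: [3.14, 0.003, 1.735]
contact_force: [-1.8, 0.9, 4.8]
grip_width: 21.8
```

Request:
{"fn": "carry_out", "kwargs": {"motion": [[1,0,0,0.3,0],[1,0,0,0.5,0],[1,0,0,0.5,0]]}}

```text
time: 11.55
tool_pos: [523.5, -130.0, 122.4]
tcp_rot: [3.139, 0.003, 1.735]
contact_force: [-2.9, 0.9, 5.9]
grip_width: 21.7
```

```bash
python3 look.py 6 240 130 320 190; python3 -c "
from h import *
to([523.2,-129.8,126],1.736)
S=load('scene',6)
"
```

```text
scale 10.0
t 11.65 pos [ 523.49 -129.96  122.4 ] rot [3.1393 0.0034 1.7355] F [-2.85  1.24  6.34] w 21.35
shift [ 0.2  -0.25 -3.6 ] spin -0.03
```

View pics/s6.png

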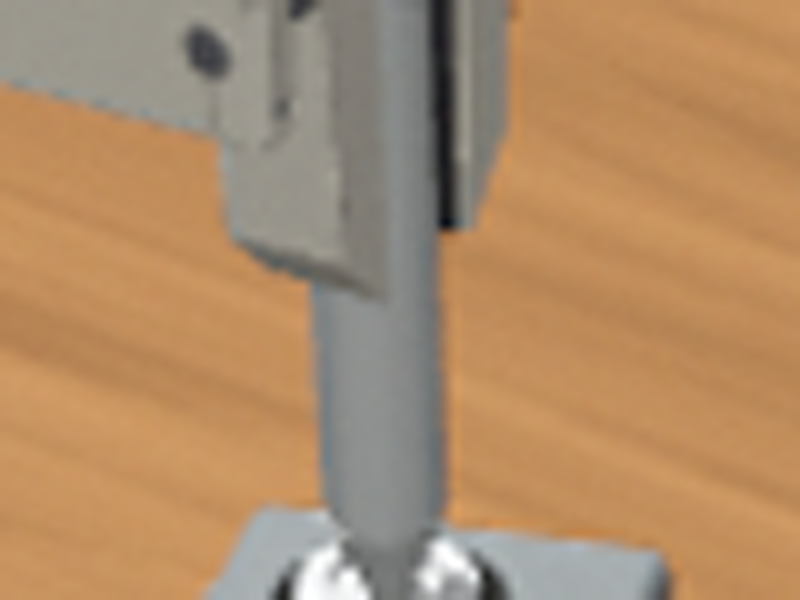

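Request:
{"fn": "carry_out", "kwargs": {"motion": [[1,0,0,0.5,0],[1,0,0,0.8,0]]}}

```text
time: 11.9
tool_pos: [523.5, -130.0, 122.2]
tcp_rot: [3.139, 0.004, 1.736]
contact_force: [-3.4, 1.1, 9.1]
grip_width: 21.6
```

Request:
{"fn": "carry_out", "kwargs": {"motion": [[1,0,0,0.6,0],[1,0,0,1,0]]}}

```text
time: 12.15
tool_pos: [523.6, -130.0, 121.9]
tcp_rot: [3.139, 0.004, 1.736]
contact_force: [-2.6, 0.6, 11.0]
grip_width: 21.7
```

Request:
{"fn": "carry_out", "kwargs": {"motion": [[1,0,0,1,0],[1,0,0,1,0]]}}

```text
time: 12.4
tool_pos: [523.6, -130.0, 121.9]
tcp_rot: [3.138, 0.004, 1.736]
contact_force: [-3.6, 0.7, 10.5]
grip_width: 21.6
```

Request:
{"fn": "carry_out", "kwargs": {"motion": [[1,0,0,1,0],[1,0,0,1,0]]}}

```text
time: 12.65
tool_pos: [523.6, -130.0, 121.9]
tcp_rot: [3.138, 0.005, 1.736]
contact_force: [-4.4, 1.2, 11.3]
grip_width: 21.3
```

Request:
{"fn": "carry_out", "kwargs": {"motion": [[1,0,-0.2,1.1,0],[1,0,-0.2,1.1,0],[1,0,-0.2,1.1,0]]}}

```text
time: 13.02
tool_pos: [523.5, -130.1, 121.8]
tcp_rot: [3.137, 0.005, 1.736]
contact_force: [-3.2, 1.9, 11.7]
grip_width: 21.4
```

Request:
{"fn": "carry_out", "kwargs": {"motion": [[1,0,-0.2,1.1,0],[1,0,-0.2,1.1,0],[1,0,-0.2,1.1,0],[1,0,-0.2,1.1,0]]}}

```text
time: 13.52
tool_pos: [523.4, -130.1, 121.8]
tcp_rot: [3.136, 0.006, 1.736]
contact_force: [-3.4, 0.6, 11.8]
grip_width: 21.3
```

Request:
{"fn": "carry_out", "kwargs": {"motion": [[1,0,0,-1,0],[1,0,0,-3,0],[1,0,0,-6,0],[1,0,0,-12,0],[1,0,0,-20,0],[1,0,0,-30,0],[1,0,0,-38,0],[1,0,0,-40,0],[1,0,0,-40,0]]}}

```text
time: 14.65
tool_pos: [523.2, -129.8, 161.9]
tcp_rot: [3.136, 0.006, 1.736]
contact_force: [0.3, -0.4, -2.6]
grip_width: 21.5
```

```bash
python3 look.py 7 220 120 340 210; python3 -c "
from h import *
to([592.5,107.8,162],1.736)
S=load('scene',7);d=load('scene',4)
g=cv2.cvtColor(S['color'],cv2.COLOR_RGB2GRAY)
for v in (140,150,155,158,164,166,168,169,170): print(v,g[v,266:290])
"
```

```text
scale 6.666666666666667
t 14.75 pos [ 522.99 -129.8   161.54] rot [3.1367 0.0052 1.7359] F [ 0.69 -0.33 -4.01] w 21.76
shift [222.94 107.62  -1.11] spin -0.01
140 [152 152 152 150 131 128 136 138 142 143 142 140 137 133 129 122 111 122
 151 151 150 149 147 144]
150 [149 147 146 145 141 124 133 138 139 144 143 142 136 135 131 122 109 121
 156 153 152 149 148 147]
155 [151 150 149 151 148 124 129 138 140 141 143 141 136 134 131 123 114 113
 136 142 143 142 143 143]
158 [147 151 151 153 148 127 128 135 141 141 142 141 138 134 130 124 113 114
 139 149 147 146 148 146]
164 [152 152 151 152 151 153 149 130 110 117 118 121 118 115 111 105 123 153
 153 153 152 151 152 151]
166 [151 152 152 153 151 152 153 144 122 112 117 119 118 115 110 128 158 155
 153 151 150 150 151 152]
168 [152 152 153 152 152 149 152 153 147 124 119 120 118 111 125 154 157 159
 159 160 161 157 156 154]
169 [144 149 150 152 153 153 152 153 150 143 117 118 114 116 138 152 152 154
 156 156 159 161 160 158]
170 [142 143 145 147 149 151 152 154 152 151 145 140 143 149 148 151 149 151
 150 151 152 157 159 160]
```

View pics/s7.png

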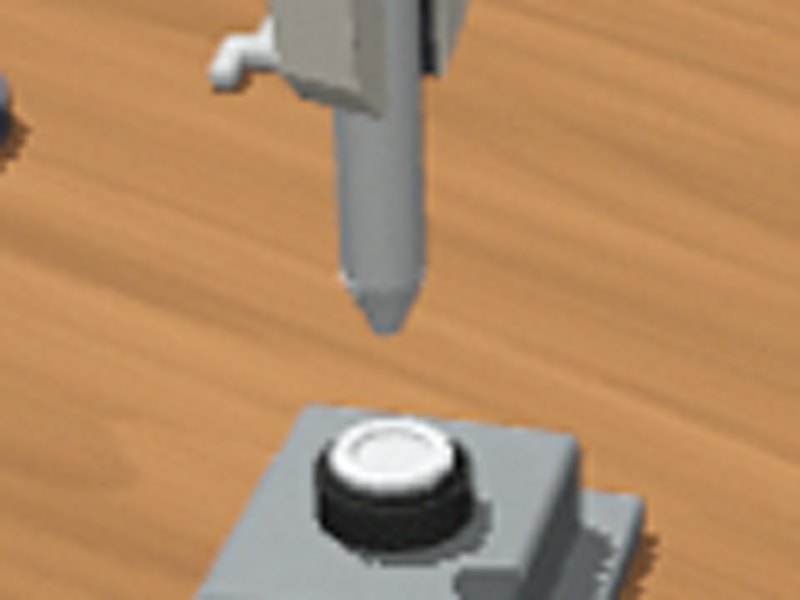

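```bash
python3 - <<'E'
from h import *
for n,(u,v) in (("scene",(278,187)),("top",(432,300))):
    for i in(0,4,7):
        D=load(n,i)["depth"]; print(n,i); print(np.round(D[v-5:v+6:2,u-10:u+11:2],1))
E
```

```text
scene 0
[[909.7 906.2 904.8 906.4 908.9 907.6 906.9 908.3 908.1 983.9 983.5]
 [900.1 900.7 902.2 868.4 867.7 865.5 862.8 866.4 864.4 899.8 901.3]
 [892.7 873.5 857.5 858.1 863.2 860.2 860.3 858.9 863.2 858.7 873. ]
 [868.1 856.1 859.1 855.1 856.3 857.9 854.3 855.1 856.5 855.7 864.5]
 [861.1 859.5 850.2 849.9 851.8 851.1 850.3 850.9 850.4 852.6 856.2]
 [855.2 851.1 852.4 845.9 850.6 847.8 847.  849.6 849.3 854.5 859.8]]
scene 4
[[904.8 907.1 906.4 907.6 906.5 907.9 905.7 904.  908.1 983.4 985.6]
 [901.3 902.7 900.5 865.8 867.5 866.5 867.7 868.  866.2 901.8 901.2]
 [895.8 871.8 859.7 859.6 859.4 859.9 860.5 861.3 859.2 861.  873.3]
 [866.6 857.7 855.6 854.8 854.3 856.5 856.8 859.5 858.4 855.8 860.8]
 [860.3 858.  852.5 851.1 851.8 851.2 851.9 851.8 849.5 854.2 859.4]
 [857.3 850.3 851.5 849.5 846.9 849.5 848.8 849.4 850.3 853.9 855.2]]
scene 7
[[907.6 907.  904.2 907.3 906.3 907.  908.4 908.3 911.6 983.9 986.3]
 [901.4 902.9 901.4 863.7 868.8 866.5 866.9 867.  865.5 902.6 902.5]
 [895.4 874.  860.8 863.5 867.3 867.5 867.3 862.8 865.5 860.3 873.4]
 [865.8 856.1 856.1 857.8 858.6 859.5 8
[... 731 characters left out ...]
6]
 [670.  669.1 670.3 669.4 669.2 610.4 597.    0.  488.1 484.4 485.4]
 [669.4 668.5 670.9 669.2 669.8 610.  600.  589.6 487.9 488.3 485.6]
 [668.5 671.4 670.2 670.4 668.  615.2 604.4 593.  583.2 487.1 484.6]
 [669.9 667.5 671.5 667.4 668.1 669.7 612.6 599.9 589.8 487.3 484.6]]
top 7
[[669.8 670.8 671.4 672.4 672.8 670.4 608.5 597.3 488.  486.7 488.1]
 [671.6 671.5 671.8 673.1 671.1 615.4 605.6 592.7 488.1 485.8 485.7]
 [669.2 671.9 672.8 672.1 672.2 614.  601.6 592.6 581.2 486.7 486.5]
 [670.3 674.3 671.  670.7 671.6 615.  603.8 591.3 581.2 486.6 484.8]
 [669.  670.6 671.3 672.8 673.9 673.2 606.6 596.9 586.4 485.9 484.8]
 [668.7 667.9 672.4 671.4 673.3 671.6 613.6 603.  591.3 487.5 486. ]]
```

```bash
python3 - <<'E'
from h import *
S,T=load("scene",7),load("top",7)
cv2.imwrite("pics/hs.png",cv2.resize(S["color"][245:295,345:405,::-1],None,fx=12,fy=12,interpolation=2))
cv2.imwrite("pics/ht.png",cv2.resize(T["color"][218:268,230:290,::-1],None,fx=12,fy=12,interpolation=2))
E
```

```text
(no output)
```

View pics/hs.png

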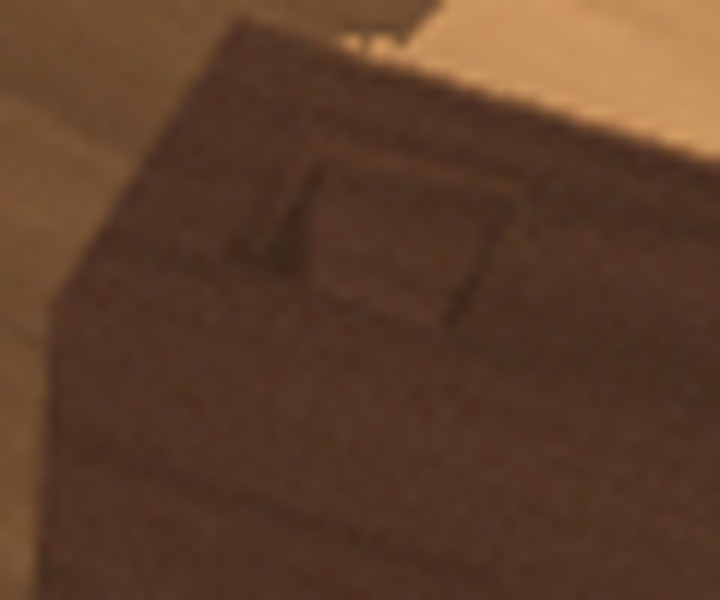

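View pics/ht.png

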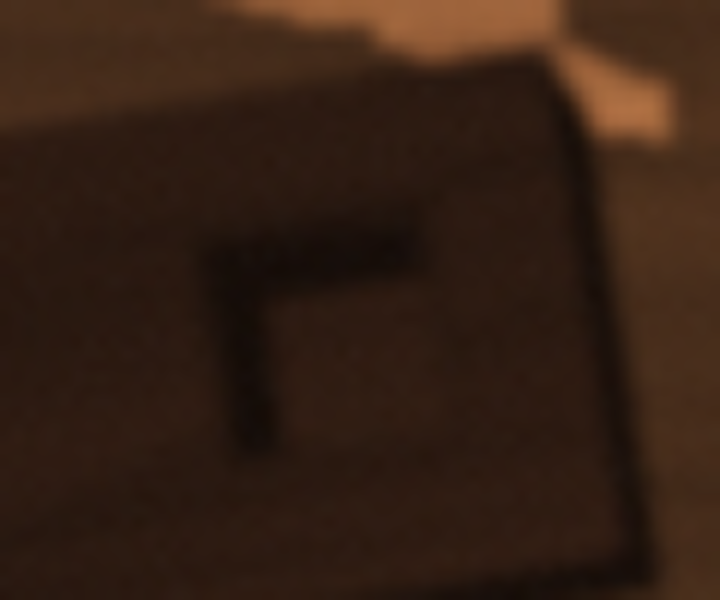

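```bash
python3 - <<'E'
from h import *
S=load("scene",3)
ps=[ray(px(350,160,5,u,v),S,55) for u,v in((103,483),(186,513),(165,558),(78,528))]
print(np.round(ps,1),np.mean(ps,0))
g=cv2.cvtColor(S["color"],cv2.COLOR_RGB2GRAY)
for v in (212,218,226,230,238,241): print(v,[ (370+i,x) for i,x in enumerate(g[v,370:394])])
for z in(150,140,130,120,110.4,100,95): print(z,proj([593.06,108.18,z],S))
cv2.imwrite("pics/h3.png",cv2.resize(S["color"][245:295,345:405,::-1],None,fx=12,fy=12,interpolation=2))
E
```

```text
[[582.9  92.5  55. ]
 [580.2 118.6  55. ]
 [600.7 123.5  55. ]
 [604.3  97.1  55. ]] [592.03086254 107.89390796  55.        ]
212 [(370, np.uint8(149)), (371, np.uint8(147)), (372, np.uint8(147)), (373, np.uint8(147)), (374, np.uint8(139)), (375, np.uint8(130)), (376, np.uint8(128)), (377, np.uint8(133)), (378, np.uint8(135)), (379, np.uint8(140)), (380, np.uint8(142)), (381, np.uint8(146)), (382, np.uint8(144)), (383, np.uint8(144)), (384, np.uint8(143)), (385, np.uint8(144)), (386, np.uint8(138)), (387, np.uint8(137)), (388, np.uint8(132)), (389, np.uint8(126)), (390, np.uint8(139)), (391, np.uint8(165)), (392, np.uint8(164)), (393, np.uint8(163))]
218 [(370, np.uint8(149)), (371, np.uint8(144)), (372, np.uint8(145)), (373, np.uint8(140)), (374, np.uint8(132)), (375, np.uint8(127)), (376, np.uint8(129)), (377, np.uint8(136)), (378, np.uint8(139)), (379, np.uint8(141)), (380, np.uint8(144)), (381, np.uint8(147)), (382, np.uint8(145)), (383, np.uint8(145)), (384, np.uint8(142)), (385, np.uint8(140)), (386, np.uint8(136)), (387, np.uint8(134)), (388, np.uint8(124)), (389, np.uint8(129
[... 1748 characters left out ...]
.uint8(155)), (373, np.uint8(158)), (374, np.uint8(158)), (375, np.uint8(145)), (376, np.uint8(102)), (377, np.uint8(114)), (378, np.uint8(122)), (379, np.uint8(123)), (380, np.uint8(120)), (381, np.uint8(118)), (382, np.uint8(125)), (383, np.uint8(148)), (384, np.uint8(157)), (385, np.uint8(153)), (386, np.uint8(149)), (387, np.uint8(149)), (388, np.uint8(147)), (389, np.uint8(151)), (390, np.uint8(154)), (391, np.uint8(155)), (392, np.uint8(154)), (393, np.uint8(151))]
150 [381.91198922 209.25493738]
140 [381.23673401 215.48715992]
130 [380.57403631 221.6034837 ]
120 [379.92354907 227.60711192]
110.4 [379.3102584  233.26743692]
100 [378.65788048 239.28851505]
95 [378.3485869  242.14311939]
```

View pics/h3.png

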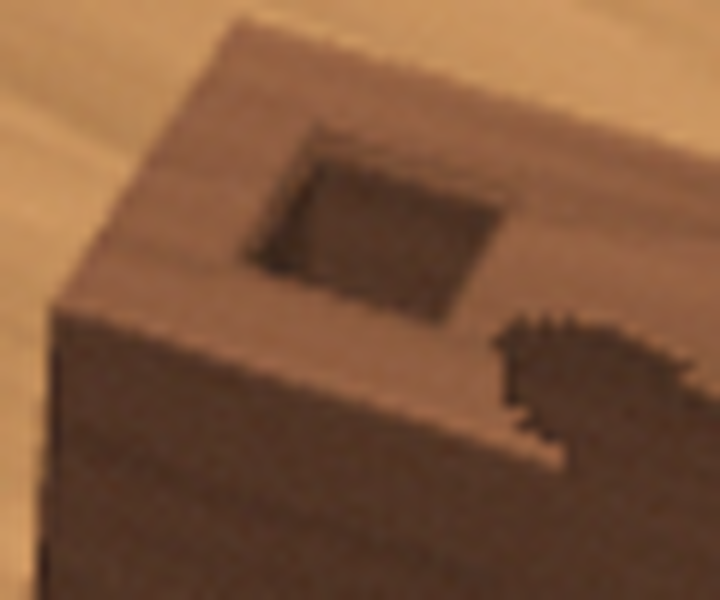

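Request:
{"fn": "carry_out", "kwargs": {"motion": [[1,12,6,0,0],[1,45,22,0,0],[1,90,43,0,0],[1,135,65,0,0],[1,175,84,0,0],[1,205,99,0,0],[1,219,105.5,0,0],[1,222.9,107.8,0,0],[1,222.9,107.8,0,0],[1,222.9,107.8,0,0]]}}

```text
time: 16.0
tool_pos: [592.6, 106.7, 160.9]
tcp_rot: [3.137, 0.005, 1.735]
contact_force: [-0.3, 0.6, -3.0]
grip_width: 21.4
```

```bash
python3 look.py 8 340 180 420 300; python3 -c "
from h import *
to([592.7,107.8,125],1.736)
D=load('top',8)['depth'];D0=load('top',0)['depth']
yy,xx=np.mgrid[:480,:640];r=np.hypot(xx-432.1,yy-300.2)
for i in(0,8):
  D=load('top',i)['depth'];print(np.median(D[r<5]),np.median(D[(r>9)&(r<10.5)]))
S=load('scene',8)
print(proj([592.8,107.8,95],S))
"
```

```text
scale 5.0
t 16.1 pos [592.66 106.85 160.99] rot [3.1367 0.0054 1.7346] F [-0.14  0.36 -3.67] w 21.25
shift [1.130e+00 2.000e-02 3.598e+01] spin -0.08
669.9592 669.7829
671.7272 669.7987
[378.20564355 241.94713403]
```

View pics/s8.png

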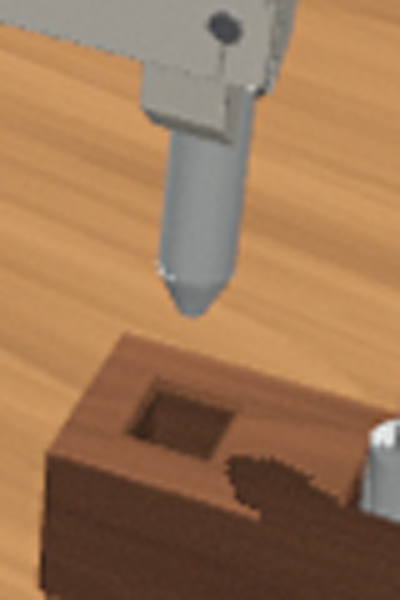

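Request:
{"fn": "carry_out", "kwargs": {"motion": [[1,1,0,5,0],[1,1,0,15,0],[1,1,0,26,0],[1,1,0,35,0],[1,1,0,40,0],[1,1,0,44,0],[1,1,0,48,0],[1,1,0,48,0]]}}

```text
time: 17.1
tool_pos: [592.6, 107.6, 112.8]
tcp_rot: [3.137, 0.005, 1.735]
contact_force: [-0.1, -0.1, -3.3]
grip_width: 21.5
```

Request:
{"fn": "carry_out", "kwargs": {"motion": [[1,0,0,2,0],[1,0,0,5,0],[1,0,0,8,0],[1,0,0,8,0]]}}

```text
time: 17.6
tool_pos: [592.5, 107.6, 104.4]
tcp_rot: [3.138, 0.005, 1.735]
contact_force: [-0.3, -0.3, -2.6]
grip_width: 21.6
```

```bash
python3 -c "
from h import *
to([592.7,107.8,76],1.736)"
```

```text
t 17.6 pos [592.49 107.58 104.43] rot [3.1377 0.0052 1.7346] F [-0.25 -0.33 -2.58] w 21.6
shift [ 0.34  0.13 28.43] spin -0.08
```

Request:
{"fn": "carry_out", "kwargs": {"motion": [[1,0,0,2,0],[1,0,0,4,0],[1,0,0,6,0],[1,0,0,8,0],[1,0,0,8,0]]}}

```text
time: 18.23
tool_pos: [592.4, 107.5, 96.2]
tcp_rot: [3.138, 0.005, 1.735]
contact_force: [0.2, 0.6, -2.8]
grip_width: 21.3
```

Request:
{"fn": "carry_out", "kwargs": {"motion": [[1,0,0,3,0],[1,0,0,6,0],[1,0,0,9,0],[1,0,0,12,0],[1,0,0,12,0]]}}

```text
time: 18.85
tool_pos: [592.3, 107.4, 83.9]
tcp_rot: [3.139, 0.005, 1.735]
contact_force: [-1.2, -0.4, -2.1]
grip_width: 21.3
```

```bash
python3 -c "
from h import *
to([592.7,107.8,76],1.736)"
```

```text
t 18.85 pos [592.26 107.43  83.88] rot [3.1388 0.0052 1.7346] F [-1.24 -0.4  -2.11] w 21.31
shift [0.33 0.47 7.88] spin -0.08
```

Request:
{"fn": "carry_out", "kwargs": {"motion": [[1,0,0.3,2,0],[1,0,0.3,4,0],[1,0,0.3,6,0],[1,0,0.3,6,0]]}}

```text
time: 19.35
tool_pos: [592.5, 107.4, 77.7]
tcp_rot: [3.139, 0.005, 1.735]
contact_force: [-0.9, 0.1, -2.8]
grip_width: 21.3
```

Request:
{"fn": "carry_out", "kwargs": {"motion": [[1,0,0,0.5,0],[1,0,0,1,0],[1,0,0,1,0]]}}

```text
time: 19.73
tool_pos: [592.5, 107.4, 76.7]
tcp_rot: [3.139, 0.005, 1.735]
contact_force: [0.2, -0.8, -2.8]
grip_width: 21.6
```

Request:
{"fn": "carry_out", "kwargs": {"motion": [[1,0,0,0.4,0],[1,0,0,0.7,0],[1,0,0,0.7,0]]}}

```text
time: 20.1
tool_pos: [592.6, 107.5, 76.6]
tcp_rot: [3.138, 0.005, 1.735]
contact_force: [-1.3, -0.7, 3.1]
grip_width: 21.1
```

Request:
{"fn": "carry_out", "kwargs": {"motion": [[0.72,0,0,0,0],[0.6,0,0,0,0],[0.4,0,0,0,0],[0.2,0,0,0,0],[0,0,0,0,0],[0,0,0,0,0],[0,0,0,0,0],[0,0,0,0,0]]}}

```text
time: 21.1
tool_pos: [592.6, 107.5, 76.6]
tcp_rot: [3.138, 0.005, 1.735]
contact_force: [-0.8, -0.4, -0.4]
grip_width: 89.2
```

Request:
{"fn": "carry_out", "kwargs": {"motion": [[0,0,0,-5,0],[0,0,0,-20,0],[0,0,0,-45,0],[0,0,0,-75,0],[0,0,0,-105,0],[0,0,0,-130,0],[0,0,0,-145,0],[0,0,0,-150,0],[0,0,0,-150,0]]}}

```text
time: 22.22
tool_pos: [591.8, 108.1, 226.2]
tcp_rot: [3.139, 0.005, 1.735]
contact_force: [-0.3, -0.1, -0.4]
grip_width: 91.8
```

Request:
{"fn": "carry_out", "kwargs": {"motion": [[0,15,-15,0,0],[0,45,-40,0,0],[0,75,-80,0,0],[0,100,-120,0,0],[0,120,-150,0,0],[0,130,-170,0,0],[0,130,-170,0,0],[0,130,-170,0,0]]}}

```text
time: 23.22
tool_pos: [403.5, 208.5, 224.8]
tcp_rot: [3.139, 0.005, 1.735]
contact_force: [0.4, -0.0, 0.4]
grip_width: 91.7
```

```bash
python3 look.py 9 220 150 540 390; python3 -c "
from h import *
to([592.7,107.8,76],1.736)
for n in('scene','top'):
  a=load(n,0);b=load(n,9)
  for m,X in(('bear',None),):
    pass
  cv2.imwrite(f'pics/diff_{n}.png',cv2.absdiff(a['color'],b['color']))
"
```

```text
scale 2.5
t 23.325 pos [403.66 208.36 224.82] rot [3.1394 0.0053 1.7338] F [-0.66 -0.49  0.65] w 91.73
shift [-129.11  169.89  149.89] spin -0.13
```

View pics/s9.png

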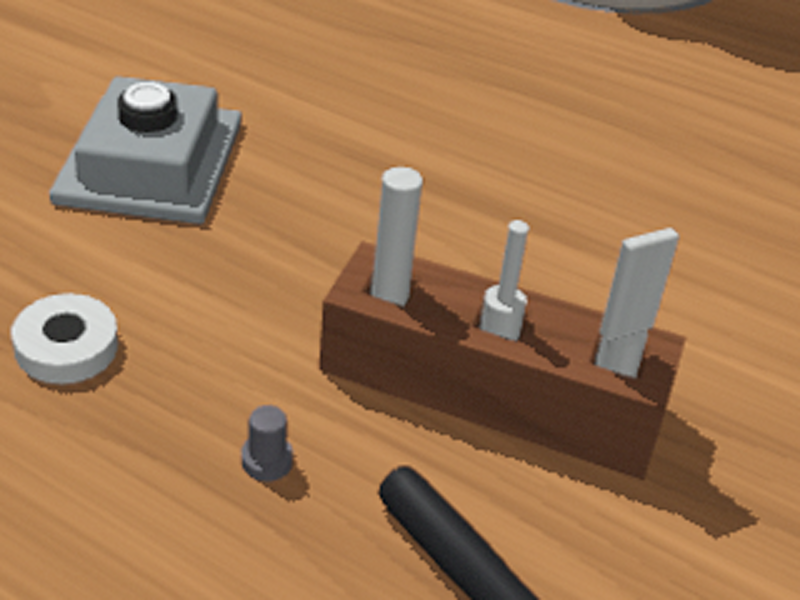

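View pics/t9.png

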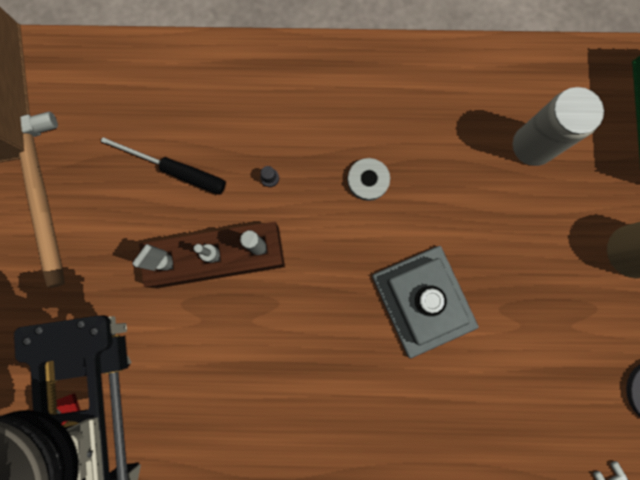

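View pics/diff_scene.png

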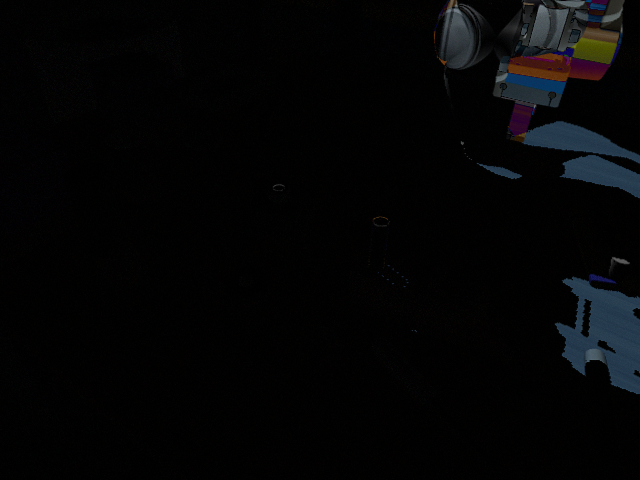

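```bash
python3 - <<'E'
from h import *
from plant import bot
yy,xx=np.mgrid[:480,:640];r=np.hypot(xx-432.1,yy-300.2)
f=lambda D:(D[r<7].mean(),D[(r>8.6)&(r<10.6)].mean())
D0=load('top',0)['depth'];print(f(D0),f(load('top',8)['depth']))
v=[f(bot.capture('top')['depth']) for _ in range(8)];print(np.mean(v,0))
E
```

```text
(np.float32(669.97687), np.float32(670.0379)) (np.float32(658.5772), np.float32(664.39465))
[669.129   667.88104]
```

```bash
python3 - <<'E'
from h import *
from plant import bot
yy,xx=np.mgrid[:480,:640];r=np.hypot(xx-432.1,yy-300.2)
def g(D,m):
    d=D[m];d=d[(d>660)&(d<680)];return d.mean(),len(d)
def f(D): return g(D,r<5)[0],g(D,(r>8.6)&(r<10))[0]
print(f(load('top',0)['depth']),f(load('top',8)['depth']),f(load('top',9)['depth']))
v=[f(bot.capture('top')['depth']) for _ in range(6)];print(np.round(v,2),np.mean(v,0))
E
```

```text
(np.float32(670.0162), np.float32(669.879)) (np.float32(671.8088), np.float32(670.01794)) (np.float32(671.89154), np.float32(669.8254))
[[671.67 670.04]
 [672.1  669.91]
 [671.9  669.73]
 [671.94 669.92]
 [672.03 669.93]
 [672.23 669.73]] [671.9799 669.8762]
```

```bash
python3 -c "
from plant import bot
print(bot.get_obs()['time'],bot.get_obs()['dq'].round(4)); print(bot.close_job())"
```

```text
24.025 [-0.002   0.0003  0.0018  0.0002 -0.0013  0.0004]
the job is handed in; nothing more can be done
None
```

The punch has pressed the tag's middle fully in and is back in its rack hole, nose down. I handed the job in at 24.0 s of the 61 s allowed.

- **Press:** I pressed the nose onto the tag's middle at about 14–15 N for about 1.4 s, after subtracting the roughly 3 N weight of the punch. The highest reading I took was about 14.8 N, but force is only reported at the end of each move. During the press there was a sideways force of 3–4 N and a tilt of about 0.3°. I saw no skid, and the lift-off was straight up.
- **Depth:** averaged top-camera depth shows the tag's middle about 2.0 mm below its rim (about 0 before), so it is fully in.
- **Return:** the punch slid into its original hole and met the floor at a tool height of 76.6 mm, against 76.65 mm when I gripped it. I then released it and moved the arm clear.
- **Other items:** comparing the scene-camera pictures from before and after, the only changes on the tools and parts were the tag's middle and a very slight shift of the punch in its hole. The drift, chisel, bearing, nut and block look unmoved.

My estimates of the punch's position from vision and from the arm differed by up to about 1 mm at the rack, within the camera's stated 2 mm accuracy. No check failed.

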